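Put the laboratory bench's water line back in service

TASK

The mains are off and this bench's water line has to be put back in service: first shut the drain cock by swinging its lever across its pipe to the stop, then wind the stop valve's handwheel anticlockwise, going up with it as the stem rises, until you feel it come up against its top stop. Do not force it on the stop; ease it back a quarter turn so that it cannot stick, and let go. Leave the specimen cups and the tube rack where they stand.

Things in the scene. Friction and masses are not known exactly. Their poses are not given: they have to be found in the camera images.
- line: The fixed run of 27 mm steel pipe, axis 75 mm above the bench, between two bench flanges. Origin on the bench straight under the handwheel's axis; y along the pipe, z up. Flanges at y -170 and +245 mm; pressure gauge (52 mm case, top 157 mm above the bench) at y -112 mm; tee at y +130 mm, from which the drain branch goes along -x.
- wheel: The stop valve's handwheel: dark steel, 64 mm outer diameter, round rim 9 mm thick, four spokes. Origin at its centre in the rim's plane, on the vertical stem axis; x and y turn with it. The hub nut's 8 mm wide end stands 14 mm above the rim's plane. That plane is 152 mm above the bench when shut and rises 10 mm a turn, turning anticlockwise seen from above; it starts 0.3 to 2.6 mm up.
- packing_nut (a point): Top of the valve's bonnet (43 mm across) and packing nut under the wheel, on its axis, 135 mm above the bench. The stem rises out of it and meets its top stop about 11 mm up (1.1 turns from shut). Running friction about 0.3 N m; the wheel stays where left. On the stop the torque climbs 0.4 N m per 0.1 rad of wheel; 0.5 N m in all is firm, over 0.85 N m is forcing. Poses are too coarse for this.
- drain (a joint): Angle of the drain cock's lever in rad: 0 is shut, the lever across its branch pipe (pointing along +y of the line) against its stop; 1.57 is open, the lever along the branch pipe pointing along +x of the line, over the tee. It is found at 1.25 to 1.55. About 0.16 N m of friction; it stays where it is left.
- drain_pivot (a point): On the vertical axis of the drain cock's lever, 109 mm above the bench, 55 mm in -x and 130 mm in +y of the line's origin. The pipe and tee under the lever reach up to 94 mm.
- drain_grip (a point): Middle of the lever's black sleeve, 70 mm from the lever's axis and 115.5 mm above the bench. The sleeve is 16 mm wide, 11 mm high and 60 mm long (35 to 95 mm from the axis).
- cup_a: Loose bystander: specimen cup with dark screw lid, 61 mm across, 69 mm high; origin at its underside.
- cup_b: Loose bystander: a second cup like it.
- rack: Loose bystander: plastic rack of tubes, 62 x 150 mm, 102 mm high over the caps; origin at its underside.

How it is judged:
On the way, in this order (a step that is already met when the one before it is completed fails the run):
1. the drain cock is shut, its lever within 0.09 rad of the shut stop (value of joint drain below 0.09 rad), for 0.2 s.
2. with the drain shut, the handwheel has been wound up to its top stop (z of wheel in the frame of line above 0.1632 m and value of joint drain below 0.12 rad), for 0.1 s.
At the end, for the whole second after the job is handed in: The drain lever is shut (within 0.12 rad of its stop) and the handwheel, having been up against its top stop, stands at rest backed off from it by 1.2 to 4 mm of rise, that is about an eighth to four tenths of a turn (z of wheel in the frame of line between 0.15916 and 0.16195 m and value of joint drain below 0.12 rad and angular speed of wheel below 0.05 rad/s); the robot touches nothing.
It fails at once if the handwheel is forced against its top stop with more than about 0.9 N m (wheel wound more than 0.22 rad past where the stop is met) (z of wheel in the frame of line above 0.1635 m).
It fails at once if the stop valve is wound open while the drain is still open (z of wheel in the frame of line above 0.1575 m and value of joint drain above 0.25 rad).
It fails at once if a specimen cup or the tube rack is shifted by more than 15 mm (distance of any of cup_a, cup_b, rack from where it was at the start of the episode above 0.015 m).
It also fails if it takes over 72 s, if anything falls off the work surface, if the arm or the gripper's body presses on something with over 40 N, if the wrist force passes 120 N, or if a joint passes its speed limit or range.

ROBOT

A 7-joint arm with a two-finger parallel gripper is mounted at the origin on the work surface. World frame = base frame: x ahead of the robot, y to its left, z up, the work surface at z = 0. Lengths are in m, angles in rad, forces in N, time in s.
With the tool pointing down it reaches from about 0.4 to 0.925 m from the base axis. Payload 5.6 kg.
Tool frame: the origin (TCP) lies on the centre line of the jaws, within the pads' length; the fingertips stand 25 mm ahead of it and the grasp point (between the pads) lies 6 mm ahead of it; z points along the fingers, y is the line along which they close (so a half turn about z gives the same grasp; the last joint's range is limited). The gripper opens to 85 mm and grips with 20 to 120 N. Pads are 22 mm wide; open, the fingers measure 114 mm over their backs; the gripper's body (76 mm by 85 mm) begins 54 mm behind the grasp point. The pads swing forward as they close: fully open they stand 13 mm farther back than shut.
Start: joints at [-1.234, 0.468, -0.012, 1.603, 0.006, 1.071, -0.056], TCP at [0.241, 0.604, 0.256] pointing down, gripper open.
Joint ranges: [-2.53, 2.53], [-0.31, 2.02], [-1.57, 1.55], [0.28, 2.44], [-1.29, 4.43], [0.15, 1.84], [-2.92, 2.92]. Speed limits (rad/s): [2.57, 2.57, 3.14, 3.14, 3.14, 3.14, 3.14].

INTERFACE

Orientations are given as a unit quaternion [x, y, z, w].
In Python, from plant import telemetry, imaging, order gives the robot as it stands.
- The arm moves only by the tool step_arm, never from a script. Its argument "rows" is a list of rows, each a list of 7 numbers: the shift along the tool's x, y, z in mm, then the turn, a rotation vector about the tool's x, y, z in degrees, then the opening, from 0 (shut) to 1 (fully open). A call has 1 to 20 rows; each row shifts and turns the commanded pose from where the row before left it, along the tool's axes as they then stand; what a row does not reach is not made up. A row lasts 1/12 s, in which the tool goes at most 41.7 mm and 7.16 degrees, less where a joint would pass 70% of its speed; a pose out of reach is approached as far as the arm can. A call with a gripper value outside its range is refused whole. The fingers move at their own pace and stop on an object; the grip force is fixed at half the most. Time passes only in rows, so rows that do not move let the fingers close. It gives the time, the measured TCP pose, the force, the opening and the grip force at its end, in the units of the state.
- telemetry.observe(): the state, without advancing time (a new reading comes with each control period).
- imaging.snapshot(name): name is "scene" or "side" or "wrist"; returns (picture, depth): 400x640x3 uint8, red, green, blue; 400x640 float32, m along the optical axis (not along the pixel's ray), 0 where there is no reading.
- imaging.get_calibration(name): a dict with "fx", "fy", "cx", "cy" (pixels), "extrinsics" (4x4, takes a point from world to camera coordinates); the wrist camera has in their place "tool_from_camera" (4x4, takes a point from camera to tool coordinates, whose origin is the TCP and whose axes are the flange's). Camera axes: x right, y up, looking along -z (the intrinsics and any distortion apply to the point x, -y, -z); pixel columns grow to the right and rows downward; lengths in m; the calibration is good to about 2 mm. A picture is of the moment at which its call begins: read the wrist's pose just before it. get_calibration takes no time and is no camera call.
- order.sign_off(): hands the job in; it is judged then, once.
The state is a dict: "time_s": time; "joint_positions": joint angles; "qd": joint speeds; "tau": joint torques, N m; "tcp_pos": TCP position; "eef_rot": TCP orientation; "force": force on the tool from outside, world axes, zero at the start; "wrist_torque": the same for the moment, N m; "gripper_width": opening from 0.0 (shut) to 1.0 (fully open); "gripper_force": force on a finger pad.
Only numpy, scipy, OpenCV 4.12 (cv2) and the standard library are available. Lean on these libraries where they do the work, as an engineer would, in place of code of your own. Each camera call takes 0.05 s, during which the arm holds its last target. There are 200 camera calls.

## Working session

There is one attempt and no reset: what is moved stays moved. The work goes in short steps, Python scripts to look and compute and a tool call to move; the robot and the scene stay as the last step left them, time stands still between calls to the robot, and variables do not carry over. Pictures are saved under pics/ and viewed, at most 10 in all, crops included, and the job is handed in when it is done.

Besides the shell and the picture viewer there is one more tool, called as name(argument=value, ...) on one line, values as JSON. step_arm: Moves the arm, as the interface text tells. Its arguments: {"type":"object","properties":{"rows":{"type":"array","items":{"type":"array","items":{"type":"number"}}}},"required":["rows"]}

```bash
mkdir -p pics; ls; cat > h.py <<'E'
import numpy as np, cv2
from scipy.spatial.transform import Rotation as R
from plant import telemetry, imaging, order
def cloud(name):
    s=telemetry.observe(); c=imaging.get_calibration(name); im,d=imaging.snapshot(name)
    v,u=np.mgrid[:400,:640]
    P=np.stack([(u-c['cx'])/c['fx']*d,-(v-c['cy'])/c['fy']*d,-d],-1)
    if name=='wrist':
        T=np.array(c['tool_from_camera']); W=np.eye(4); W[:3,:3]=R.from_quat(s['eef_rot']).as_matrix(); W[:3,3]=s['tcp_pos']; T=W@T
    else: T=np.linalg.inv(np.array(c['extrinsics']))
    X=P@T[:3,:3].T+T[:3,3]; X[d==0]=np.nan
    return im,X
E
python3 - <<'E'
from h import *
for n in('scene','side'):
    im,X=cloud(n); cv2.imwrite(f'pics/{n}.png',im[...,::-1]); np.save(f'{n}.npy',X)
    c=imaging.get_calibration(n); print({k:v for k,v in c.items() if k!='extrinsics'}, np.linalg.inv(np.array(c['extrinsics'])).round(2).tolist())
print(telemetry.observe(), imaging.get_calibration('wrist'))
E
```

```text
pics
{'fx': 375.2471835902357, 'fy': 375.2471835902357, 'cx': 320.1545764912474, 'cy': 200.89715120977718} [[-0.73, -0.5, 0.47, 0.84], [0.69, -0.51, 0.52, 0.3], [-0.02, 0.7, 0.72, 0.59], [0.0, 0.0, 0.0, 1.0]]
{'fx': 506.541351907045, 'fy': 506.541351907045, 'cx': 316.80745414044213, 'cy': 202.5104015017712} [[0.91, 0.26, -0.31, 0.24], [-0.41, 0.56, -0.72, -0.74], [-0.02, 0.79, 0.62, 0.7], [0.0, 0.0, 0.0, 1.0]]
{'time_s': 0.1, 'joint_positions': array([-1.23398134,  0.4682853 , -0.01160464,  1.60352502,  0.00601134,
        1.07139011, -0.05630329]), 'qd': array([ 0.00165841, -0.0011832 , -0.00037377, -0.00362309, -0.00135619,
       -0.00099113, -0.00141389]), 'tau': array([ 1.22589317e-03, -5.33512223e+01,  2.17691594e-02, -2.51965374e+01,
        1.14407329e-02,  4.29465232e-03, -1.99707813e-06]), 'tcp_pos': array([0.24087776, 0.60323022, 0.25543872]), 'eef_rot': array([ 1.88797804e-01,  9.82015667e-01, -7.81882957e-04, -8.75212455e-05]), 'force': array([-0.17525246, -0.22432048, -0.17817438]), 'wrist_torque': array([-0.04747423, -0.00902785, -0.0162419 ]), 'gripper_force': 0.0, 'gripper_width': 1.0002110700170987} {'fx': 355.24010866923146, 'fy': 355.24010866923146, 'cx': 317.5426405786549, 'cy': 202.32924756735895, 'tool_from_camera': array([[-1.52773074e-03,  9.52998276e-01,  3.02971866e-01,
         7.78655968e-02],
       [ 9.99998116e-01,  1.09303354e-03,  1.60433634e-03,
        -4.08440249e-04],
       [ 1.19777135e-03,  3.02973746e-01, -9.52998150e-01,
        -1.16755057e-01],
       [ 0.00000000e+00,  0.00000000e+00,  0.00000000e+00,
         1.00000000e+00]])}
```

View pics/scene.png

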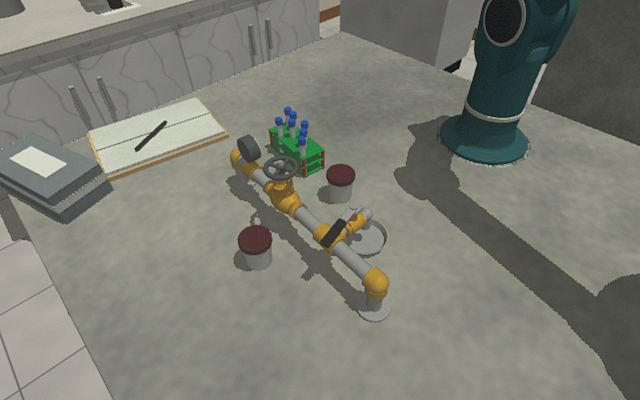

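View pics/side.png

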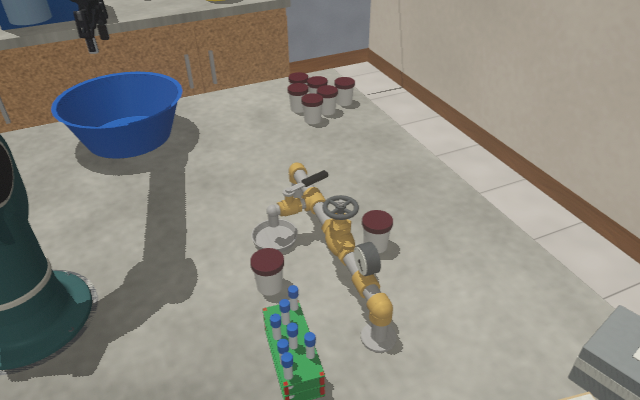

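The scene view shows the wheel at (281,167), lever sleeve at (333,233), elbows at (376,282) and (238,158). The side view shows the wheel at (340,207), sleeve at (315,179), cups at (267,270) and (377,230), and rack at (293,345).

```bash
python3 - <<'E'
from h import *
for n,w,sl,cups in(('scene',(281,167),(333,233),[(341,175),(255,240),(300,150),(248,148),(376,278)]),('side',(340,207),(315,179),[(267,262),(377,222),(293,345),(368,260),(379,303),(298,170)])):
    X=np.load(n+'.npy'); im=cv2.imread(f'pics/{n}.png').astype(int)
    def reg(p,r,lo,hi,dark=95):
        u,v=p; Y=X[v-r:v+r+1,u-r:u+r+1].reshape(-1,3); c=im[v-r:v+r+1,u-r:u+r+1].reshape(-1,3)
        return Y[(Y[:,2]>lo)&(Y[:,2]<hi)&(c.max(1)<dark)]
    Y=reg(w,22,.14,.175)
    (a,b),rad=cv2.minEnclosingCircle(Y[:,:2].astype(np.float32))
    print(n,'wheel',len(Y),(a,b),rad,'bbox',(Y.min(0)+Y.max(0))/2,np.median(Y,0))
    Y=reg(sl,20,.1,.135,70); q=Y-Y.mean(0); d=np.linalg.svd(q)[2][0]; print('sleeve',len(Y),(Y.min(0)+Y.max(0))/2,Y.mean(0),d,np.ptp(q@d))
    for p in cups: print(p,X[p[1],p[0]].round(3))
E
```

```text
scene wheel 542 (0.5511021018028259, -0.12333039939403534) 0.031879860907793045 bbox [ 0.5509081  -0.1228783   0.15473577] [ 0.55306464 -0.11900887  0.15715778]
sleeve 305 [0.56814359 0.02525781 0.117054  ] [0.57006405 0.02694529 0.12004855] [ 0.97290263  0.22911667 -0.03108103] 0.057406068828574616
(341, 175) [ 0.421 -0.1    0.07 ]
(255, 240) [ 0.65  -0.086  0.069]
(300, 150) [ 0.426 -0.221  0.07 ]
(248, 148) [ 0.555 -0.218  0.147]
(376, 278) [0.57  0.12  0.092]
side wheel 223 (0.5482580661773682, -0.1308518648147583) 0.03045535460114479 bbox [ 0.54713639 -0.13047596  0.15369795] [ 0.54699088 -0.13502319  0.15539487]
sleeve 178 [0.56529256 0.0182872  0.11770968] [0.56471586 0.01737321 0.11916814] [-0.9699521  -0.24289416  0.01397666] 0.05859383657565234
(267, 262) [ 0.412 -0.117  0.069]
(377, 222) [ 0.641 -0.104  0.07 ]
(293, 345) [ 0.389 -0.296  0.065]
(368, 260) [ 0.535 -0.256  0.147]
(379, 303) [ 0.534 -0.299  0.092]
(298, 170) [0.561 0.101 0.088]
```

step_arm(rows=[[-26, -21, 0, 0, 0, 0, 0.5], [-26, -21, 0, 0, 0, 0, 0.5], [-26, -21, 0, 0, 0, 0, 0.5], [-26, -21, 0, 0, 0, 0, 0.5], [-26, -21, 0, 0, 0, 0, 0.5], [-26, -21, 0, 0, 0, 0, 0.5], [-26, -21, 0, 0, 0, 0, 0.5], [-26, -21, 0, 0, 0, 0, 0.5], [-26, -21, 0, 0, 0, 0, 0.5], [-26, -21, 0, 0, 0, 0, 0.5], [-26, -21, 0, 0, 0, 0, 0.5], [-26, -21, 0, 0, 0, 0, 0.5], [-26, -21, 0, 0, 0, 0, 0.5], [-26, -21, 0, 0, 0, 0, 0.5], [-26, -21, 0, 0, 0, 0, 0.5], [-26, -21, 0, 0, 0, 0, 0.5], [-26, -21, 0, 0, 0, 0, 0.5], [-26, -21, 0, 0, 0, 0, 0.5], [-26, -21, 0, 0, 0, 0, 0.5], [-26, -21, 0, 0, 0, 0, 0.5]])

```text
time_s: 1.77
tcp_pos: [0.5685, 0.0193, 0.256]
eef_rot: [0.189, 0.982, -0.0, -0.0]
force: [-0.5, -0.7, -0.2]
gripper_width: 0.498
gripper_force: 0.0
```

step_arm(rows=[[0, 0, 0, 0, 0, 7.1, 0.5], [0, 0, 0, 0, 0, 7.1, 0.5], [0, 0, 0, 0, 0, 7.1, 0.5], [0, 0, 0, 0, 0, 7.1, 0.5], [0, 0, 0, 0, 0, 7.1, 0.5], [0, 0, 0, 0, 0, 7.1, 0.5], [0, 0, 0, 0, 0, 7.1, 0.5], [0, 0, 0, 0, 0, 7.1, 0.5], [0, 0, 0, 0, 0, 7.1, 0.5], [0, 0, 0, 0, 0, 7.1, 0.5], [0, 0, 0, 0, 0, 7.1, 0.5], [0, 0, 0, 0, 0, 7.1, 0.5], [0, 0, 0, 0, 0, 7.1, 0.5], [0, 0, 0, 0, 0, 7.1, 0.5], [0, 0, 0, 0, 0, 7.1, 0.5], [0, 0, 0, 0, 0, 7.1, 0.5], [0, 0, 0, 0, 0, 7.1, 0.5], [0, 0, 0, 0, 0, 7.1, 0.5], [0, 0, 0, 0, 0, 7.1, 0.5], [0, 0, 0, 0, 0, 7.1, 0.5]])

```text
time_s: 3.43
tcp_pos: [0.5679, 0.0209, 0.256]
eef_rot: [0.99, 0.138, -0.0, -0.0]
force: [-1.3, -0.7, -0.4]
gripper_width: 0.501
gripper_force: 0.0
```

```bash
python3 - <<'E'
from h import *
s=telemetry.observe(); print(s['time_s'],s['tcp_pos'],R.from_quat(s['eef_rot']).as_matrix().round(3).tolist(),s['joint_positions'].round(2),s['gripper_width'])
im,X=cloud('wrist'); cv2.imwrite('pics/w1.png',im[...,::-1]); np.save('w1.npy',X)
dark=im.max(2)<70
m=dark&(X[...,2]>.105)&(X[...,2]<.13)&(np.hypot(X[...,0]-.567,X[...,1]-.022)<.05)
Y=X[m]; q=Y-Y.mean(0); d=np.linalg.svd(q,full_matrices=False)[2][0]; print(len(Y),(Y.min(0)+Y.max(0))/2,Y.mean(0),d,np.ptp(q@d))
E
```

```text
3.4333 [0.56793112 0.02090947 0.25597072] [[0.962, 0.274, -0.001], [0.274, -0.962, -0.0], [-0.001, -0.0, -1.0]] [-0.72  0.4   0.8   1.85 -0.33  1.03 -1.08] 0.5013852854312806
1553 [0.56588227 0.02255811 0.11738945] [0.56755431 0.02287386 0.11992096] [-0.97295843 -0.23060493  0.013163  ] 0.05814560223334114
```

View pics/w1.png

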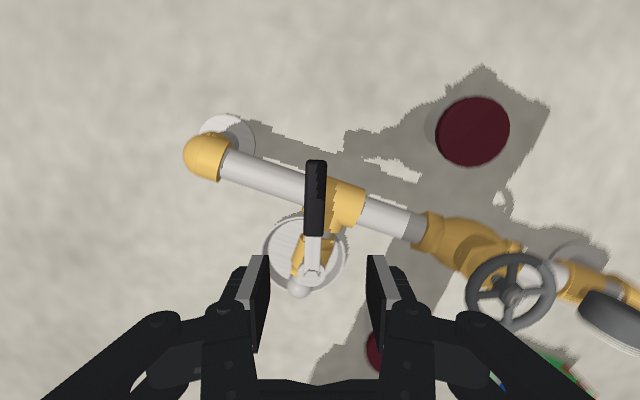

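The wrist view confirms the sleeve at (315,200) between the jaws and the pivot at (312,272). I descend straddling it.

step_arm(rows=[[0, 1, 25, 0, 0, 1, 0.5], [0, 0, 25, 0, 0, 1, 0.5], [0, 0, 25, 0, 0, 0, 0.5], [0, 0, 25, 0, 0, 0, 0.5], [0, 0, 15, 0, 0, 0, 0.5], [0, 0, 10, 0, 0, 0, 0.4], [0, 0, 0, 0, 0, 0, 0.3], [0, 0, 0, 0, 0, 0, 0.28], [0, 0, 0, 0, 0, 0, 0.28]])

```text
time_s: 4.23
tcp_pos: [0.5693, 0.0197, 0.1323]
eef_rot: [0.992, 0.124, 0.001, 0.0]
force: [-0.4, 0.3, 0.3]
gripper_width: 0.281
gripper_force: 0.0
```

step_arm(rows=[[-0.38, -7.3, 0, 0, 0, -6, 0.28], [-0.38, -7.3, 0, 0, 0, -6, 0.28], [-0.38, -7.3, 0, 0, 0, -6, 0.28], [-0.38, -7.3, 0, 0, 0, -6, 0.28], [-0.38, -7.3, 0, 0, 0, -6, 0.28], [-0.38, -7.3, 0, 0, 0, -6, 0.28]])

```text
time_s: 4.73
tcp_pos: [0.5476, 0.0564, 0.1332]
eef_rot: [0.904, 0.427, 0.003, 0.001]
force: [3.3, -0.9, -1.2]
gripper_width: 0.277
gripper_force: 1.4
```

step_arm(rows=[[-0.38, -7.3, 0, 0, 0, -6, 0.28], [-0.38, -7.3, 0, 0, 0, -6, 0.28], [-0.38, -7.3, 0, 0, 0, -6, 0.28], [-0.38, -7.3, 0, 0, 0, -6, 0.28], [-0.38, -7.3, 0, 0, 0, -6, 0.28], [-0.1, -3.7, 0, 0, 0, -3, 0.28], [0, 0, 0, 0, 0, 0, 0.28]])

```text
time_s: 5.32
tcp_pos: [0.5101, 0.0727, 0.1331]
eef_rot: [0.747, 0.665, 0.002, 0.001]
force: [0.8, 0.8, 0.3]
gripper_width: 0.273
gripper_force: 0.1
```

step_arm(rows=[[0, -2.4, 0, 0, 0, -2, 0.28], [0, -2.4, 0, 0, 0, -2, 0.28], [0, 0, 0, 0, 0, 0, 0.28]])

```text
time_s: 5.57
tcp_pos: [0.5057, 0.0727, 0.1327]
eef_rot: [0.724, 0.69, 0.002, 0.001]
force: [2.3, 1.0, 0.4]
gripper_width: 0.281
gripper_force: 1.0
```

step_arm(rows=[[0, -2.4, 0, 0, 0, -1, 0.28], [0, -2.4, 0, 0, 0, -1, 0.28], [0, 0, 0, 0, 0, 0, 0.28]])

```text
time_s: 5.82
tcp_pos: [0.5024, 0.0726, 0.1324]
eef_rot: [0.712, 0.702, 0.003, 0.002]
force: [8.0, 1.1, -0.8]
gripper_width: 0.282
gripper_force: 3.9
```

step_arm(rows=[[0, -2.4, 0, 0, 0, -1, 0.28], [0, 0, 0, 0, 0, 0, 0.28]])

```text
time_s: 5.98
tcp_pos: [0.5021, 0.0724, 0.1327]
eef_rot: [0.706, 0.708, 0.004, 0.004]
force: [13.4, 0.2, -6.6]
gripper_width: 0.282
gripper_force: 7.0
```

Firm against the stop. I hold, back off, lift, and go above the wheel.

step_arm(rows=[[0, 0, 0, 0, 0, 0, 0.28], [0, 0, 0, 0, 0, 0, 0.28], [0, 6.5, 0, 0, 0, 0, 0.35], [0, 0, 0, 0, 0, 0, 0.45], [0, 0, -15, 0, 0, 0, 0.5], [0, 0, -30, 0, 0, 0, 0.7], [0, 0, -40, 0, 0, 0, 1], [0, 0, -40, 0, 0, 0, 1], [-25, 6, -10, 0, 0, 0, 1], [-25, 6, 0, 0, 0, 0, 1], [-25, 6, 0, 0, 0, 0, 1], [-25, 6, 0, 0, 0, 0, 1], [-25, 6, 0, 0, 0, 0, 1], [-25, 6, 0, 0, 0, 0, 1], [-25, 6, 0, 0, 0, 0, 1], [-24, 0, 0, 0, 0, 0, 1], [0, 0, 0, 0, 0, 0, 1]])

```text
time_s: 7.4
tcp_pos: [0.5446, -0.1317, 0.2659]
eef_rot: [0.708, 0.706, -0.002, 0.0]
force: [0.1, -1.6, -0.5]
gripper_width: 1.004
gripper_force: 0.0
```

```bash
cat > w.py <<'E'
from h import *
import sys
s=telemetry.observe(); M=R.from_quat(s['eef_rot']).as_matrix(); print(s['time_s'],s['tcp_pos'],M.round(3).tolist(),s['joint_positions'].round(2),s['wrist_torque'].round(2))
im,X=cloud('wrist'); cv2.imwrite(f'pics/{sys.argv[1]}.png',im[...,::-1])
r=np.hypot(X[...,0]-.55,X[...,1]+.127)
m=(im.max(2)<130)&(X[...,2]>.143)&(X[...,2]<.175)&(r<.042)
Y=X[m]; rim=Y[(np.hypot(*(Y[:,:2]-[.55,-.127]).T)>.024)]
A=np.c_[2*rim[:,:2],np.ones(len(rim))]; c=np.linalg.lstsq(A,(rim[:,:2]**2).sum(1),rcond=None)[0][:2]
(a,b),rad=cv2.minEnclosingCircle(Y[:,:2].astype(np.float32))
print(len(Y),'ring fit',c,'enc',(a,b),rad,'ztop rim',np.percentile(rim[:,2],[50,90]))
print('to go tool axes mm', M.T@(np.r_[c,.155]-s['tcp_pos'])*1e3)
m=(im.max(2)<70)&(X[...,2]>.105)&(X[...,2]<.13)&(np.hypot(X[...,0]-.5,X[...,1]-.075)<.06)
if m.sum()>50:
    Y=X[m]; q=Y-Y.mean(0); print('sleeve',Y.mean(0),np.linalg.svd(q,full_matrices=False)[2][0])
# spoke angle: ring radius 15-23 mm
rr=np.hypot(X[...,0]-c[0],X[...,1]-c[1]); k=(rr>.014)&(rr<.023)&(X[...,2]>.143)&(X[...,2]<.175)
an=np.arctan2(X[...,1][k]-c[1],X[...,0][k]-c[0]); print('spoke deg mod90',np.degrees(np.angle(np.exp(4j*an).mean())/4),abs(np.exp(4j*an).mean()))
E
python3 w.py w2
```

```text
7.4 [ 0.54455033 -0.13173638  0.26589633] [[0.003, 1.0, -0.002], [1.0, -0.003, -0.003], [-0.003, -0.002, -1.0]] [-0.26  0.33  0.53  1.84 -0.19  1.02  0.35] [-0.02  0.05  0.04]
4384 ring fit [ 0.5493974  -0.12586149] enc (0.5490517616271973, -0.1262887865304947) 0.031837888062000275 ztop rim [0.15708726 0.15808638]
to go tool axes mm [  6.18533523   5.10278016 110.86797036]
spoke deg mod90 21.173974743475803 0.7446963729073152
```

View pics/w2.png

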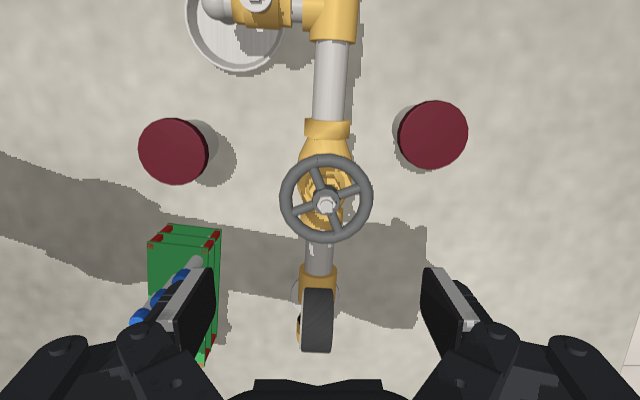

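The wrist view shows the wheel centred at (326,198), with the cups at (173,151) and (432,134) and the gauge at (317,320) all clear of the fingers' swing. Next I turn, descend and grip across the rim.

step_arm(rows=[[6, 5, 0, 0, 0, 0, 1], [0, 0, 4, 0, 0, 6.8, 1], [0, 0, 4, 0, 0, 6.8, 1], [0, 0, 4, 0, 0, 6.8, 1], [0, 0, 4, 0, 0, 6.8, 1], [0, 0, 4, 0, 0, 6.8, 1], [0, 0, 4, 0, 0, 6.8, 1], [0, 0, 4, 0, 0, 6.8, 1], [0, 0, 4, 0, 0, 6.8, 1], [0, 0, 4, 0, 0, 6.8, 1], [0, 0, 4, 0, 0, 6.8, 1], [0, 0, 4, 0, 0, 6.8, 1], [0, 0, 4, 0, 0, 6.8, 1], [0, 0, 4, 0, 0, 6.8, 1], [0, 0, 4, 0, 0, 6.8, 1], [0, 0, 0, 0, 0, 0, 1]])

```text
time_s: 8.78
tcp_pos: [0.5509, -0.1172, 0.209]
eef_rot: [0.999, -0.043, -0.001, -0.0]
force: [-0.3, 0.4, 0.8]
gripper_width: 0.999
gripper_force: 0.0
```

```bash
python3 w.py w3
```

```text
8.7833 [ 0.55092612 -0.11715083  0.20896348] [[0.996, -0.086, -0.003], [-0.086, -0.996, 0.001], [-0.003, -0.001, -1.0]] [-0.51  0.48  0.86  1.9  -0.45  0.96 -1.1 ] [ 0.02 -0.03 -0.02]
6622 ring fit [ 0.55067285 -0.12667521] enc (0.5496758222579956, -0.1264357566833496) 0.03191682696342468 ztop rim [0.15702735 0.15805258]
to go tool axes mm [ 0.73083918  9.550317   53.95454448]
sleeve [0.50840639 0.06923344 0.11902004] [-0.06346508 -0.9979389  -0.00949374]
spoke deg mod90 21.010725730803138 0.7168258818556156
```

step_arm(rows=[[0, 5, 10, 0, 0, 0, 1], [0, 4.5, 20, 0, 0, 0, 1], [0, 0, 20, 0, 0, 0, 1], [0, 0, 0, 0, 0, 0, 1]])

```text
time_s: 9.17
tcp_pos: [0.5483, -0.1286, 0.1569]
eef_rot: [0.999, -0.042, -0.003, -0.001]
force: [-0.8, 0.4, -1.1]
gripper_width: 1.001
gripper_force: 0.0
```

```bash
python3 -c "
from h import *
s=telemetry.observe();M=R.from_quat(s['eef_rot']).as_matrix();print(s['tcp_pos'],M.T@(np.array([.5502,-.1265,.159])-s['tcp_pos'])*1e3,s['wrist_torque'])"
```

```text
[ 0.54825566 -0.1285738   0.15689449] [ 1.75014356 -2.23190284 -2.11421162] [ 0.02944284  0.05358201 -0.0009034 ]
```

step_arm(rows=[[1.8, -2.2, -2, 0, 0, 0, 0.85], [0, 0, 0, 0, 0, 0, 0.5], [0, 0, 0, 0, 0, 0, 0.5], [0, 0, 0, 0, 0, 0, 0.5], [0, 0, 0, 0, 0, 0, 0.5], [0, 0, 0, 0, 0, 0, 0.5]])

```text
time_s: 9.67
tcp_pos: [0.5536, -0.1263, 0.1642]
eef_rot: [0.999, -0.042, 0.001, -0.001]
force: [-1.5, 1.9, 5.6]
gripper_width: 0.71
gripper_force: 63.4
```

```bash
cat > s.py <<'E'
from h import *
s=telemetry.observe();M=R.from_quat(s['eef_rot']).as_matrix();print(s['time_s'],s['tcp_pos'].round(4),'F',s['force'].round(1),'T',s['wrist_torque'].round(3),'yaw',round(np.degrees(np.arctan2(M[1,0],M[0,0])),1),'tilt',(M[:2,2]*57.3).round(1),s['joint_positions'].round(2),s['gripper_width'],s['gripper_force'])
E
python3 s.py
```

```text
9.6667 [ 0.5536 -0.1263  0.1642] F [-1.5  1.9  5.6] T [0.733 0.362 0.008] yaw -4.9 tilt [0.1 0.1] [-0.45  0.55  0.81  1.92 -0.52  0.88 -1.03] 0.7102964766299747 63.41658532619476
```

step_arm(rows=[[0, 0, -0.1, 0, 0, -4, 0.5], [0, 0, -0.1, 0, 0, -4, 0.5], [0, 0, -0.1, 0, 0, -4, 0.5], [0, 0, -0.1, 0, 0, -4, 0.5], [0, 0, -0.1, 0, 0, -4, 0.5]])

```text
time_s: 10.08
tcp_pos: [0.5535, -0.1251, 0.1647]
eef_rot: [0.991, 0.133, 0.001, -0.002]
force: [-2.2, 6.7, 6.9]
gripper_width: 0.712
gripper_force: 63.5
```

```bash
python3 s.py
```

```text
10.0833 [ 0.5535 -0.1251  0.1647] F [-2.2  6.7  6.9] T [ 1.49   0.518 -0.306] yaw 15.3 tilt [0.1 0.3] [-0.39  0.52  0.72  1.92 -0.45  0.87 -0.73] 0.7118680771571781 63.51654212885478
```

step_arm(rows=[[0, 0, -0.12, 0, 0, -4, 0.5], [0, 0, -0.12, 0, 0, -4, 0.5], [0, 0, -0.12, 0, 0, -4, 0.5], [0, 0, -0.12, 0, 0, -4, 0.5], [0, 0, -0.12, 0, 0, -4, 0.5], [0, 0, -0.12, 0, 0, -4, 0.5], [0, 0, -0.12, 0, 0, -4, 0.5], [0, 0, -0.12, 0, 0, -4, 0.5], [0, 0, -0.12, 0, 0, -4, 0.5], [0, 0, -0.12, 0, 0, -4, 0.5]])

```text
time_s: 10.92
tcp_pos: [0.5521, -0.1232, 0.1658]
eef_rot: [0.886, 0.464, 0.001, -0.004]
force: [-6.6, 10.1, 11.2]
gripper_width: 0.713
gripper_force: 63.8
```

```bash
python3 s.py
```

```text
10.9167 [ 0.5521 -0.1232  0.1658] F [-6.6 10.1 11.2] T [ 2.343  1.568 -0.364] yaw 55.4 tilt [-0.1  0.4] [-0.26  0.48  0.54  1.91 -0.33  0.84 -0.14] 0.7130554424964539 63.81723300433805
```

step_arm(rows=[[0.1, -0.6, -0.5, 0, 0, -4, 0.5], [0.1, -0.6, -0.5, 0, 0, -4, 0.5], [0.1, -0.6, -0.5, 0, 0, -4, 0.5], [0.1, -0.6, -0.5, 0, 0, -4, 0.5], [0.1, -0.6, -0.5, 0, 0, -4, 0.5], [0.1, -0.6, -0.5, 0, 0, -4, 0.5], [0.1, -0.6, -0.5, 0, 0, -4, 0.5], [0.1, -0.6, -0.5, 0, 0, -4, 0.5], [0.1, -0.6, -0.5, 0, 0, -4, 0.5], [0.1, -0.6, -0.5, 0, 0, -4, 0.5]])

```text
time_s: 11.75
tcp_pos: [0.5488, -0.1223, 0.1677]
eef_rot: [0.673, 0.739, 0.002, 0.001]
force: [12.1, 2.9, -27.0]
gripper_width: 0.706
gripper_force: 70.7
```

```bash
python3 s.py
```

```text
11.75 [ 0.5488 -0.1223  0.1677] F [ 12.1   2.9 -27. ] T [ 0.75  -2.476 -0.235] yaw 95.3 tilt [0.2 0.1] [-0.14  0.44  0.38  1.92 -0.22  0.82  0.45] 0.7056307607223293 70.71321033407003
```

step_arm(rows=[[0, 0.1, 0.4, 0, 0, -4, 0.5], [0, 0.1, 0.4, 0, 0, -4, 0.5], [0, 0, 0.4, 0, 0, -4, 0.5], [0, 0, 0.2, 0, 0, -4, 0.5], [0, 0, 0, 0, 0, -4, 0.5], [0, -0.1, 0, 0, 0, -4, 0.5], [0, -0.1, 0, 0, 0, -4, 0.5], [0, -0.2, 0, 0, 0, -4, 0.5], [0, -0.2, 0, 0, 0, -4, 0.5], [0, -0.2, 0, 0, 0, -4, 0.5]])

```text
time_s: 12.58
tcp_pos: [0.5469, -0.1235, 0.1683]
eef_rot: [0.38, 0.925, 0.001, -0.0]
force: [0.1, 4.1, -2.5]
gripper_width: 0.712
gripper_force: 72.3
```

```bash
python3 s.py
```

```text
12.5833 [ 0.5469 -0.1235  0.1683] F [ 0.1  4.1 -2.5] T [ 0.843  0.127 -0.288] yaw 135.3 tilt [0.  0.1] [-0.01  0.43  0.22  1.91 -0.12  0.82  1.06] 0.7123582297617388 72.31946129508287
```

step_arm(rows=[[0, -0.25, -0.1, 0, 0, -4, 0.5], [0, -0.25, -0.1, 0, 0, -4, 0.5], [0, -0.25, -0.1, 0, 0, -4, 0.5], [0, -0.25, -0.1, 0, 0, -4, 0.5], [0, -0.25, -0.1, 0, 0, -4, 0.5], [0, -0.25, -0.1, 0, 0, -4, 0.5], [0, -0.25, -0.1, 0, 0, -4, 0.5], [0, -0.25, -0.1, 0, 0, -4, 0.5], [0, -0.25, -0.1, 0, 0, -4, 0.5], [0, -0.25, -0.1, 0, 0, -4, 0.5]])

```text
time_s: 13.42
tcp_pos: [0.5459, -0.1259, 0.1694]
eef_rot: [0.041, 0.999, 0.001, 0.0]
force: [0.5, 3.1, -2.0]
gripper_width: 0.708
gripper_force: 72.4
```

```bash
python3 s.py
```

```text
13.4167 [ 0.5459 -0.1259  0.1694] F [ 0.5  3.1 -2. ] T [ 0.778  0.055 -0.292] yaw 175.3 tilt [0.1 0.1] [ 0.12  0.42  0.06  1.9  -0.03  0.82  1.69] 0.7076664916673931 72.3867120941577
```

Excellent; another 40°.

step_arm(rows=[[0, -0.25, -0.11, 0, 0, -4, 0.5], [0, -0.25, -0.11, 0, 0, -4, 0.5], [0, -0.25, -0.11, 0, 0, -4, 0.5], [0, -0.25, -0.11, 0, 0, -4, 0.5], [0, -0.25, -0.11, 0, 0, -4, 0.5], [0, -0.25, -0.11, 0, 0, -4, 0.5], [0, -0.25, -0.11, 0, 0, -4, 0.5], [0, -0.25, -0.11, 0, 0, -4, 0.5], [0, -0.25, -0.11, 0, 0, -4, 0.5], [0, -0.25, -0.11, 0, 0, -4, 0.5]])

```text
time_s: 14.25
tcp_pos: [0.5467, -0.1284, 0.1705]
eef_rot: [-0.303, 0.953, 0.0, 0.001]
force: [0.4, 4.1, -3.8]
gripper_width: 0.708
gripper_force: 72.3
```

```bash
python3 s.py
```

```text
14.25 [ 0.5467 -0.1284  0.1705] F [ 0.4  4.1 -3.8] T [ 0.841 -0.066 -0.313] yaw -144.7 tilt [0.1 0.1] [ 0.25  0.43 -0.1   1.89  0.05  0.82  2.31] 0.7083160125123075 72.33999394064085
```

step_arm(rows=[[0, 0, 0, 0, 0, 0, 0.8], [0, 0, 0, 0, 0, 0, 1], [0, 0, 0, 0, 0, 0, 1], [-1.6, 0, 0, 0, 0, 0, 1], [-2, 0, -18, 0, 0, 0, 1], [0, 0, -18, 0, 0, 0, 1], [0, 0, 0, 0, 0, 6, 1], [0, 0, 0, 0, 0, 6, 1], [0, 0, 0, 0, 0, 6, 1], [0, 0, 0, 0, 0, 6, 1], [0, 0, 0, 0, 0, 6, 1], [0, 0, 0, 0, 0, 6, 1], [0, 0, 0, 0, 0, 6, 1], [0, 0, 0, 0, 0, 6, 1], [0, 0, 0, 0, 0, 6, 1], [0, 0, 0, 0, 0, 6, 1], [0, 0, 0, 0, 0, 6, 1], [0, 0, 0, 0, 0, 6, 1], [0, 0, 0, 0, 0, 6, 1], [0, 0, 0, 0, 0, 6, 1]])

```text
time_s: 15.92
tcp_pos: [0.5494, -0.1279, 0.2062]
eef_rot: [0.417, 0.909, -0.0, 0.0]
force: [0.3, 0.2, -0.4]
gripper_width: 1.001
gripper_force: 0.0
```

step_arm(rows=[[0, 0, 0, 0, 0, 6, 1], [0, 0, 0, 0, 0, 6, 1], [0, 0, 0, 0, 0, 6, 1], [0, 0, 0, 0, 0, 6, 1], [0, 0, 0, 0, 0, 6, 1], [0, 0, 0, 0, 0, 6, 1], [0, 0, 0, 0, 0, 6, 1], [0, 0, 0, 0, 0, 6, 1], [0, 0, 0, 0, 0, 6, 1], [0, 0, 0, 0, 0, 6, 1], [0, 0, 0, 0, 0, 6, 1], [0, 0, 0, 0, 0, 6, 1], [0, 0, 0, 0, 0, 6, 1], [0, 0, 0, 0, 0, 6, 1], [0, 0, 0, 0, 0, 6, 1], [0, 0, 0, 0, 0, 6, 1], [0, 0, 0, 0, 0, 0, 1], [0, 0, 0, 0, 0, 0, 1]])

```text
time_s: 17.42
tcp_pos: [0.5493, -0.1276, 0.206]
eef_rot: [0.953, 0.302, 0.0, 0.0]
force: [-0.7, -0.2, 0.2]
gripper_width: 1.002
gripper_force: 0.0
```

```bash
python3 s.py; python3 w.py w4
```

```text
17.4167 [ 0.5493 -0.1276  0.206 ] F [-0.7 -0.2  0.2] T [ 0.009 -0.002 -0.006] yaw 35.2 tilt [ 0. -0.] [-0.28  0.41  0.57  1.89 -0.28  0.91 -0.53] 1.0017019161448055 0.0
17.4167 [ 0.54934724 -0.12760386  0.20596917] [[0.817, 0.576, 0.001], [0.576, -0.817, -0.0], [0.0, 0.001, -1.0]] [-0.28  0.41  0.57  1.89 -0.28  0.91 -0.53] [ 0.01 -0.   -0.01]
8016 ring fit [ 0.55039808 -0.12592981] enc (0.549349308013916, -0.1261313259601593) 0.031932149082422256 ztop rim [0.16308181 0.16403807]
to go tool axes mm [ 1.81205759 -0.79333348 50.96910643]
sleeve [0.50775283 0.04901243 0.11848176] [-0.57831644 -0.79642997  0.17677501]
spoke deg mod90 -34.408461624312565 0.7206322388631642
```

View pics/w4.png

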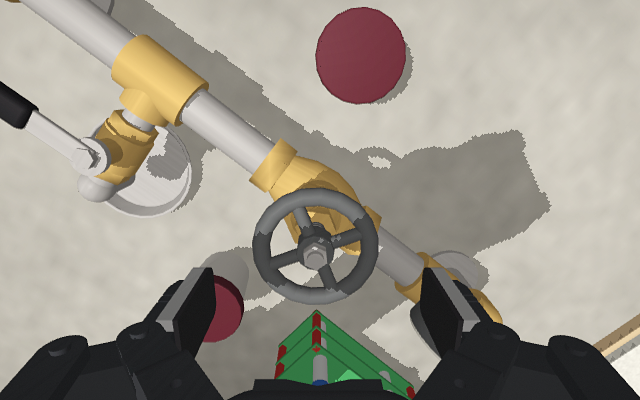

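The picture shows the lever now parallel to the pipe (shut), the wheel at (316,245) and the cup and rack untouched. I re-grip.

step_arm(rows=[[1.3, -1, 15, 0, 0, 0, 1], [0, 0, 15, 0, 0, 0, 1], [0, 0, 9, 0, 0, 0, 1], [0, 0, 0, 0, 0, 0, 0.85], [0, 0, 0, 0, 0, 0, 0.5], [0, 0, 0, 0, 0, 0, 0.5], [0, 0, 0, 0, 0, 0, 0.5], [0, 0, 0, 0, 0, 0, 0.5], [0, 0, 0, 0, 0, 0, 0.5]])

```text
time_s: 18.22
tcp_pos: [0.5494, -0.1262, 0.1673]
eef_rot: [0.954, 0.301, 0.0, -0.0]
force: [-3.5, 0.8, 5.4]
gripper_width: 0.709
gripper_force: 64.8
```

```bash
python3 s.py
```

```text
18.2167 [ 0.5494 -0.1262  0.1673] F [-3.5  0.8  5.4] T [0.265 0.848 0.043] yaw 35.0 tilt [0. 0.] [-0.26  0.47  0.54  1.92 -0.32  0.84 -0.51] 0.7089677371403149 64.81713116168976
```

step_arm(rows=[[0, 0, -0.15, 0, 0, -4, 0.5], [0, 0, -0.15, 0, 0, -4, 0.5], [0, 0, -0.15, 0, 0, -4, 0.5], [0, 0, -0.15, 0, 0, -4, 0.5], [0, 0, -0.15, 0, 0, -4, 0.5], [0, 0, -0.15, 0, 0, -4, 0.5], [0, 0, -0.15, 0, 0, -4, 0.5], [0, 0, -0.15, 0, 0, -4, 0.5], [0, 0, -0.11, 0, 0, -4, 0.5], [0, 0, -0.11, 0, 0, -4, 0.5], [0, 0, -0.11, 0, 0, -4, 0.5], [0, 0, -0.11, 0, 0, -4, 0.5], [0, 0, -0.11, 0, 0, -4, 0.5], [0, 0, -0.11, 0, 0, -4, 0.5], [0, 0, -0.11, 0, 0, -4, 0.5], [0, 0, -0.11, 0, 0, -4, 0.5], [0, 0, -0.11, 0, 0, -4, 0.5], [0, 0, -0.11, 0, 0, -4, 0.5]])

```text
time_s: 19.72
tcp_pos: [0.5499, -0.1264, 0.1694]
eef_rot: [0.594, 0.805, 0.0, 0.001]
force: [-0.4, 0.4, 1.4]
gripper_width: 0.713
gripper_force: 64.7
```

```bash
python3 s.py
```

```text
19.7167 [ 0.5499 -0.1264  0.1694] F [-0.4  0.4  1.4] T [ 0.124  0.326 -0.331] yaw 107.1 tilt [ 0.1 -0. ] [-0.03  0.43  0.24  1.9  -0.14  0.82  0.59] 0.7128346065679053 64.71040070056915
```

step_arm(rows=[[0, 0, -0.11, 0, 0, -4, 0.5], [0, 0, -0.11, 0, 0, -4, 0.5], [0, 0, -0.11, 0, 0, -4, 0.5], [0, 0, -0.11, 0, 0, -4, 0.5], [0, 0, -0.11, 0, 0, -4, 0.5], [0, 0, -0.11, 0, 0, -4, 0.5], [0, 0, -0.11, 0, 0, -4, 0.5], [0, 0, -0.11, 0, 0, -4, 0.5], [0, 0, -0.11, 0, 0, -4, 0.5], [0, 0, -0.11, 0, 0, -4, 0.5]])

```text
time_s: 20.55
tcp_pos: [0.5502, -0.1263, 0.1705]
eef_rot: [0.283, 0.959, 0.0, 0.001]
force: [-1.2, 1.8, 0.9]
gripper_width: 0.712
gripper_force: 64.7
```

```bash
python3 s.py
```

```text
20.55 [ 0.5502 -0.1263  0.1705] F [-1.2  1.8  0.9] T [ 0.152  0.192 -0.348] yaw 147.2 tilt [0.1 0. ] [ 0.1   0.43  0.08  1.89 -0.05  0.82  1.21] 0.7118965330118863 64.67493988573551
```

step_arm(rows=[[0, 0, -0.06, 0, 0, -2, 0.5], [0, 0, -0.06, 0, 0, -2, 0.5], [0, 0, -0.06, 0, 0, -2, 0.5]])

```text
time_s: 20.8
tcp_pos: [0.5502, -0.1262, 0.1706]
eef_rot: [0.233, 0.973, 0.0, 0.001]
force: [-0.4, 1.1, 0.3]
gripper_width: 0.711
gripper_force: 64.7
```

```bash
python3 s.py
```

```text
20.8 [ 0.5502 -0.1262  0.1706] F [-0.4  1.1  0.3] T [ 0.16   0.119 -0.294] yaw 153.1 tilt [0.1 0. ] [ 0.12  0.43  0.06  1.89 -0.03  0.82  1.3 ] 0.7114382273710284 64.69158969819546
```

step_arm(rows=[[0, 0, -0.06, 0, 0, -2, 0.5], [0, 0, -0.06, 0, 0, -2, 0.5], [0, 0, -0.06, 0, 0, -2, 0.5]])

```text
time_s: 21.05
tcp_pos: [0.5503, -0.1262, 0.1708]
eef_rot: [0.182, 0.983, 0.0, 0.001]
force: [-0.8, 1.6, 1.1]
gripper_width: 0.712
gripper_force: 64.7
```

```bash
python3 s.py
```

```text
21.05 [ 0.5503 -0.1262  0.1708] F [-0.8  1.6  1.1] T [ 0.246  0.211 -0.441] yaw 159.0 tilt [0.1 0. ] [ 0.14  0.43  0.03  1.89 -0.02  0.82  1.39] 0.7123997423713226 64.66956160962582
```

step_arm(rows=[[0, 0, -0.06, 0, 0, -2, 0.5], [0, 0, -0.06, 0, 0, -2, 0.5]])

```text
time_s: 21.22
tcp_pos: [0.5503, -0.1261, 0.1709]
eef_rot: [0.148, 0.989, 0.0, 0.001]
force: [-0.2, 1.0, 0.5]
gripper_width: 0.712
gripper_force: 64.7
```

```bash
python3 s.py
```

```text
21.2167 [ 0.5503 -0.1261  0.1709] F [-0.2  1.   0.5] T [ 0.214  0.045 -0.641] yaw 163.0 tilt [0.1 0. ] [ 0.15  0.43  0.02  1.89 -0.01  0.82  1.45] 0.7120024209431818 64.69910278916359
```

step_arm(rows=[[0, 0, 0, 0, 0, 0, 0.5], [0, 0, 0, 0, 0, 0, 0.5]])

```text
time_s: 21.38
tcp_pos: [0.5503, -0.1261, 0.1709]
eef_rot: [0.149, 0.989, 0.0, 0.001]
force: [-0.5, 1.8, 1.4]
gripper_width: 0.712
gripper_force: 64.7
```

```bash
python3 s.py
```

```text
21.3833 [ 0.5503 -0.1261  0.1709] F [-0.5  1.8  1.4] T [ 0.339 -0.035 -0.659] yaw 162.9 tilt [0.1 0. ] [ 0.15  0.43  0.02  1.89 -0.01  0.82  1.45] 0.7115273885025855 64.71193559467793
```

Torque went from 0.30 to 0.66 N m and holds, so the wheel is firmly on the top stop. Now I back off a quarter turn.

step_arm(rows=[[0, 0, 0.11, 0, 0, 4, 0.5], [0, 0, 0.11, 0, 0, 4, 0.5], [0, 0, 0.11, 0, 0, 4, 0.5], [0, 0, 0.11, 0, 0, 4, 0.5], [0, 0, 0.11, 0, 0, 4, 0.5], [0, 0, 0.11, 0, 0, 4, 0.5], [0, 0, 0.11, 0, 0, 4, 0.5], [0, 0, 0.11, 0, 0, 4, 0.5], [0, 0, 0.11, 0, 0, 4, 0.5], [0, 0, 0.11, 0, 0, 4, 0.5], [0, 0, 0.11, 0, 0, 4, 0.5], [0, 0, 0.11, 0, 0, 4, 0.5]])

```text
time_s: 22.38
tcp_pos: [0.55, -0.1264, 0.1697]
eef_rot: [0.538, 0.843, -0.0, 0.001]
force: [-1.0, -0.6, 1.4]
gripper_width: 0.713
gripper_force: 64.6
```

step_arm(rows=[[0, 0, 0.11, 0, 0, 4, 0.5], [0, 0, 0.11, 0, 0, 4, 0.5], [0, 0, 0.11, 0, 0, 4, 0.5], [0, 0, 0.11, 0, 0, 4, 0.5], [0, 0, 0.11, 0, 0, 4, 0.5], [0, 0, 0.11, 0, 0, 4, 0.5], [0, 0, 0.11, 0, 0, 4, 0.5], [0, 0, 0.11, 0, 0, 4, 0.5], [0, 0, 0.11, 0, 0, 4, 0.5], [0, 0, 0.11, 0, 0, 4, 0.5], [0, 0, 0.11, 0, 0, 4, 0.5], [0, 0, 0, 0, 0, 0, 0.5]])

```text
time_s: 23.38
tcp_pos: [0.5496, -0.1264, 0.1683]
eef_rot: [0.814, 0.581, -0.0, 0.0]
force: [-1.3, -0.9, 2.7]
gripper_width: 0.71
gripper_force: 64.8
```

```bash
python3 s.py
```

```text
23.3833 [ 0.5496 -0.1264  0.1683] F [-1.3 -0.9  2.7] T [-0.039  0.406  0.146] yaw 71.0 tilt [ 0.  -0.1] [-0.14  0.45  0.39  1.91 -0.22  0.83  0.03] 0.7099158458345884 64.8377314209938
```

step_arm(rows=[[0, 0, 0, 0, 0, 0, 0.8], [0, 0, 0, 0, 0, 0, 1], [0, 0, 0, 0, 0, 0, 1], [0, 0, 0, 0, 0, 0, 1], [0, 0, -10, 0, 0, 0, 1], [0, 0, -15, 0, 0, 0, 1], [0, 0, -15, 0, 0, 0, 1], [0, 0, -30, 0, 0, 0, 1], [0, 0, -30, 0, 0, 0, 1], [0, 0, 0, 0, 0, 0, 1], [0, 0, 0, 0, 0, 0, 1]])

```text
time_s: 24.3
tcp_pos: [0.5506, -0.1266, 0.2706]
eef_rot: [0.814, 0.581, 0.002, 0.001]
force: [-0.8, 0.6, -0.5]
gripper_width: 1.003
gripper_force: 0.0
```

```bash
python3 s.py; python3 w.py w5
```

```text
24.3 [ 0.5506 -0.1266  0.2706] F [-0.8  0.6 -0.5] T [ 0.061 -0.016 -0.014] yaw 71.0 tilt [ 0.3 -0. ] [-0.18  0.32  0.43  1.83 -0.15  1.03 -0.02] 1.0027441400172106 0.0
24.3 [ 0.55062376 -0.12655716  0.27056766] [[0.325, 0.946, 0.005], [0.946, -0.325, -0.0], [0.001, 0.005, -1.0]] [-0.18  0.32  0.43  1.83 -0.15  1.03 -0.02] [ 0.06 -0.02 -0.01]
4410 ring fit [ 0.54965446 -0.12582174] enc (0.5489152073860168, -0.12643900513648987) 0.032106347382068634 ztop rim [0.16416872 0.16518695]
to go tool axes mm [  0.21409982  -1.69314436 115.56146448]
spoke deg mod90 4.898040847429618 0.7338535385335855
```

View pics/w5.png

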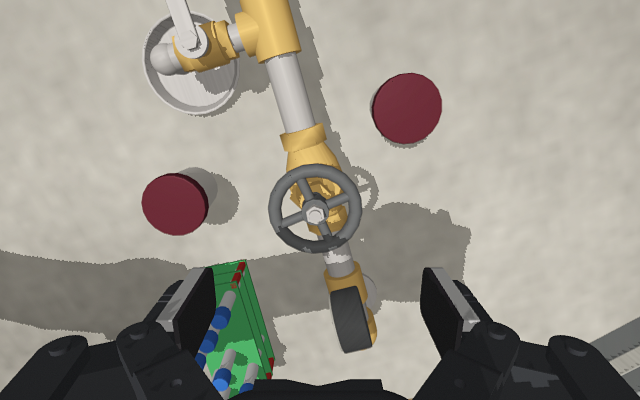

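The last view shows the wheel free at (315,208), the lever parallel to the pipe, and the cups and rack in place. The spokes read about 39° net ccw of the re-grip, which matches about 90° back from the stop.

```bash
python3 -c "
from plant import order
print(order.sign_off())"
```

```text
the job is handed in; nothing more can be done
None
```

The job is handed in, with no verdict returned: the drain lever is shut against its stop, and the handwheel was wound to its top stop (0.66 N m felt), eased back about a quarter turn and released, with the cups and rack left alone.

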